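Hardness probe held on the ground spot

ROBOT

A 7-joint arm with a two-finger parallel gripper is mounted at the origin on the work surface. World frame = base frame: x ahead of the robot, y to its left, z up, the work surface at z = 0. Lengths are in m, angles in rad, forces in N, time in s.
With the tool pointing down it reaches from about 0.4 to 0.875 m from the base axis. Payload 4.4 kg.
Tool frame: the origin (TCP) lies midway between the tips of the shut fingers; the grasp point (between the pads) lies 19 mm behind it; z points along the fingers, y is the line along which they close (so a half turn about z gives the same grasp; the last joint's range is limited). The gripper opens to 85 mm and grips with 20 to 120 N. Pads are 22 mm wide; open, the fingers measure 114 mm over their backs; the gripper's body (76 mm by 85 mm) begins 54 mm behind the grasp point. The pads swing forward as they close: fully open they stand 13 mm farther back than shut.
Start: joints at [1.208, 0.628, 0.038, 1.517, -0.027, 0.996, -0.02], TCP at [0.19, -0.622, 0.231] pointing down, gripper open.
Joint ranges: [-3.06, 3.06], [-0.37, 2.12], [-1.25, 1.32], [0.18, 2.47], [-1.1, 4.24], [0.23, 1.98], [-2.94, 2.94]. Speed limits (rad/s): [2.57, 2.57, 3.14, 3.14, 3.14, 3.14, 3.14].

INTERFACE

Orientations are given as a unit quaternion [w, x, y, z].
In Python, from workcell import sense, optics, ctrl gives the robot as it stands.
- The arm moves only by the tool servo_tool, never from a script. Its argument "targets" is a list of rows, each a list of 7 numbers: the shift along the tool's x, y, z in cm, then the turn, a rotation vector about the tool's x, y, z in rad, then the opening, from 0 (shut) to 1 (fully open). A call has 1 to 20 rows; each row is the pose to reach, as a shift and turn from the pose commanded when the call began, along the tool's axes at that moment; what a row does not reach only later rows make up. A row lasts 1/10 s, in which the tool goes at most 50 mm and 8.59 degrees, less where a joint would pass 70% of its speed; a pose out of reach is approached as far as the arm can. A call with a gripper value outside its range is refused whole. The fingers move at their own pace and stop on an object; "squeeze" is the grip in N (left out, the last holds). Time passes only in rows, so rows that repeat a pose let the fingers close. It gives the time, the measured TCP pose, the force, the opening and the grip force at its end, in the units of the state.
- sense(): the state, without advancing time (a new reading comes with each control period).
- optics.camera(name): name is "scene" or "top"; returns (picture, depth): 400x640x3 uint8, red, green, blue; 400x640 float32, m along the optical axis (not along the pixel's ray), 0 where there is no reading.
- optics.calibration(name): a dict with "vfov" (degrees; the focal length in pixels is half the picture's height over the tangent of half this angle, whatever the lens; pixels are square), "cx", "cy" (the principal point, pixels), "k1" (the pictures are not rectified: a ray, as slopes to the right and down, at radius r is drawn at 1 + k1 r^2 times it, then the intrinsics apply), "rvec" (rotation vector, rad) and "tvec" (3), from world to camera coordinates, as OpenCV has them. Camera axes: x right, y down, z forward; pixel columns grow to the right and rows downward; lengths in m; the calibration is good to about 2 mm. A picture is of the moment at which its call begins. calibration takes no time and is no camera call.
- ctrl.hand_in(): hands the job in; it is judged then, once.
Trained networks look in the newest picture that a camera, given by its name, has taken for a name from the list of things; names that differ only in an ending like _2 or _b are one class to them, and where a whole thing is asked for, a point or a joint stands for the part that bears it (a point fixed in the world has none). Each returns a list of dicts, best first, with "score" (0 to 1); they miss things now and then, are a little off and sometimes report something else, mostly with a low value. They report only what shows in the picture. A call takes as long as a camera call. They do not tell look-alikes from the thing itself.
- optics.recognise(camera, label): "centre" ([column, row] in pixels, amid what is visible of it).
- optics.cut_out(camera, label): "region" (400x640 bool, what is visible of it) and "centre" ([column, row] in pixels, amid what is visible of it).
- optics.landmark_of(camera, label): "centre" ([column, row] in pixels: a listed point, or the origin of a listed thing).
The state is a dict: "time": time; "joints": joint angles; "dq": joint speeds; "joint_torque": joint torques, N m; "tool_pos": TCP position; "tcp_rot": TCP orientation; "ft_force": force on the tool from outside, world axes, zero at the start; "torque": the same for the moment, N m; "grip_width": finger opening in m; "grip_force": force on a finger pad.
Only numpy, scipy, OpenCV 4.12 (cv2) and the standard library are available. Lean on these libraries where they do the work, as an engineer would, in place of code of your own. Each camera call takes 0.05 s, during which the arm holds its last target. There are 200 camera calls.

TASK

Grip the hardness probe that hangs in the tool rail and pull it up out of the rail's sprung catches. Then set its sprung tip on the round ground spot (not the square patch) of the steel block in the tilted vice, with the probe square to the block's face, press gently until the tip is about half way in, and finish the program while still holding it there, steady. Do not push hard, and leave the block, the vice and the other things on the bench as they are.

Things in the scene. Friction and masses are not known exactly. Their poses are not given: they have to be found in the camera images.
- probe: Hardness probe, 152 mm long, about 0.28 kg, hanging upright. Origin on its axis at the resting (fully out) tip, z along the axis to its top. Upwards: 7 mm pin to z = 14 mm; nose 18 mm thick to 50; round body 24 mm thick to 90, with a bead 31 mm thick at 61; square grey plastic grip 26 x 26 mm from 90 to 150, flats square to x and y; dark display on top.
- grip (a point): Middle of the probe's square grip, on the axis 120 mm above the resting tip: where to take hold from above, across x or y. Axes as the probe's.
- tip (a point): The rounded end of the probe's sprung tip pin; it moves with the pin. Axes as the probe's.
- plunger (a joint): How far the tip pin is pushed into the probe, in m: 0 fully out, 0.012 fully in. Spring: about 1.5 N to start moving, then 0.4 N more per mm (3.9 N half way, 6.3 N fully in).
- rail: Bench tool rail: raised aluminium strip 60 mm (x) by 220 mm (y), top 65 mm up, on end posts. Origin on the bench under its middle. The probe hangs in a 23 mm hole at its middle, the shoulder at probe z = 50 mm resting on the strip, so the tip is 15 mm above the bench; lifted 50 mm it is out of the hole. Wooden file handles stand at y = -85 and 85 mm, tops 87 mm above the bench.
- catches (a point): Point on the rail's hole axis between its two sprung steel catches, 85.5 mm above the bench; axes as the rail's. The catches, in black housings at y = -45 to -27 and 27 to 45 mm (tops 91 mm above the bench), bear on top of the probe's bead and snap over it within the first 10 mm of lift. Pulling free takes about 10 to 15 N in all.
- vice: Grey tilting vice, base 150 mm (x) by 130 mm (y), fixed to the bench. Origin on the bench under its middle. The tilting top turns about a level axis along y, 48 mm above the bench.
- tilt (a joint): Tilt of the vice's top with the block, rad: 0 is level, positive leans the block's face towards the vice's -x side. Very stiff: it stays as set.
- face (a point): Middle of the upper face of the dark steel block, 100 (x) x 64 (y) x 44 mm, gripped in the vice. It tilts with the vice's top, 46 mm out from the tilt axis; x and y along the block's sides, z square out of that face. The vice jaws beside it end 10 mm below the face.
- spot (a point): Centre of the round bright ground spot, 20 mm across with a tiny dark dot in its middle, on the block's upper face, 22 mm from the face's middle towards -x and 8 mm towards +y. Axes as the block's: z is square out of the face. (The other bright patch, 18 mm square, is not the one.)
- bottle: Small red bottle with blue cap, 36 mm thick, 110 mm tall, standing. Bystander. Origin under its middle.
- disc: Flat steel disc, 60 mm across, 14 mm high. Bystander. Origin under its middle.
- driver: Screwdriver with black handle, 200 mm long, lying. Bystander. Origin under its middle, handle towards its -x.
- tub: White open plastic tub, 70 mm across, 50 mm high. Bystander. Origin under its middle.
There are look-alikes about, which are no part of the job. What is shaped like the probe but orange or purple is not meant.

How it is judged:
On the way:
1. the probe is held and lifted clear of the rail, its tip above the strip (z of tip in the frame of rail above 0.07 m and contact force between the fingers and probe above 2 N and contact force between probe and rail below 0.1 N), for 0.1 s.
At the end, for the whole second after the job is handed in: Held in the fingers, the tip is within 8 mm of the round spot's centre, probe within 0.12 rad of square to the face, tip pushed in 3 to 9.5 mm with 1.5 to 8 N, steady (under 10 mm/s); probe off the rail, robot off the vice; spot moved under 5 mm, bystanders under 20 mm (distance between tip and spot below 0.008 m and angle between the z axis of probe and the z axis of spot, either way round below 0.12 rad and value of joint plunger between 0.003 and 0.0095 m and contact force between probe and vice between 1.5 and 8 N and contact force between the fingers and probe above 2 N and contact force between probe and rail below 0.1 N and contact force between each of the arm, the fingers and vice below 0.1 N and linear speed of probe below 0.01 m/s and distance of spot from where it was at the start of the episode below 0.005 m and distance of each of bottle, disc, driver, tub from where it was at the start of the episode below 0.02 m); the arm keeps its last pose, push and grip.
It fails at once if the probe is pushed hard on the block or vice (over 12 N) (contact force between probe and vice above 12 N).
It fails at once if the block is shifted by more than 8 mm (distance of spot from where it was at the start of the episode above 0.008 m).
It fails at once if a bystander is moved by more than 20 mm (distance of any of bottle, disc, driver, tub from where it was at the start of the episode above 0.02 m).
It also fails if it takes over 42 s, if anything falls off the work surface, if the arm or the gripper's body presses on something with over 40 N, if the wrist force passes 120 N, or if a joint passes its speed limit or range.

## Working session

There is one attempt and no reset: what is moved stays moved. The work goes in short steps, Python scripts to look and compute and a tool call to move; the robot and the scene stay as the last step left them, time stands still between calls to the robot, and variables do not carry over. Pictures are saved under pics/ and viewed, at most 10 in all, crops included, and the job is handed in when it is done.

Besides the shell and the picture viewer there is one more tool, called after "Emit:" as a command line: name --pt "numbers of a row" for each row, then --argument value for the rest. servo_tool: Moves the arm, as the interface text tells. Its arguments: {"type":"object","properties":{"targets":{"type":"array","items":{"type":"array","items":{"type":"number"}}},"squeeze":{"type":"number"}},"required":["targets"]}

```bash
mkdir -p pics; ls; cat > h.py <<'E'
import numpy as np, cv2
from workcell import sense, optics, ctrl
def K(n):
    c=optics.calibration(n); f=200/np.tan(np.radians(c["vfov"])/2)
    R=cv2.Rodrigues(np.array(c["rvec"],float))[0]; t=np.array(c["tvec"],float)
    return c,f,R,t
def ray(n,p):
    c,f,R,t=K(n); d=np.array([(p[0]-c["cx"])/f,(p[1]-c["cy"])/f]); u=d.copy()
    for _ in range(20): u=d/(1+c["k1"]*(u@u))
    return -R.T@t, R.T@np.array([u[0],u[1],1.])   # point = o + depth*dir
def proj(n,X):
    c,f,R,t=K(n); q=R@np.asarray(X,float)+t; u=q[:2]/q[2]; u=u*(1+c["k1"]*(u@u)); return u*f+[c["cx"],c["cy"]]
def at(n,p,d): o,v=ray(n,p); return o+d*v
def tri(p1,p2,a="scene",b="top"):
    o1,v1=ray(a,p1); o2,v2=ray(b,p2)
    s=np.linalg.lstsq(np.c_[v1,-v2],o2-o1,rcond=None)[0]
    P,Q=o1+s[0]*v1,o2+s[1]*v2; return (P+Q)/2,np.linalg.norm(P-Q)
E
python3 - <<'E'
from h import *
np.set_printoptions(precision=4,suppress=True)
s=sense(); print(s['time'],s['tool_pos'],s['tcp_rot'],s['ft_force'])
for n in("scene","top"):
    im,d=optics.camera(n); cv2.imwrite(f"pics/{n}0.png",im[:,:,::-1]); np.save(f"{n}_d.npy",d); np.save(f"{n}_i.npy",im); print(n,-K(n)[2].T@K(n)[3])
    for l in("probe","grip","rail","catches","face","spot","vice"):
        for r in optics.landmark_of(n,l)[:3]:
            c=r["centre"]; i,j=int(c[1]),int(c[0]); dd=d[i,j] if 0<=i<400 and 0<=j<640 else 0
            print(n,l,round(r["score"],2),np.round(c,1),at(n,c,dd))
E
```

```text
pics
0.0 [ 0.1899 -0.621   0.2304] [-0.0009  0.989   0.1479 -0.0002] [ 0.5004  0.5542 -0.1825]
scene [1.0837 0.8441 0.8763]
scene probe 0.97 [332.5 283.1] [ 0.6482  0.1557 -0.0007]
scene probe 0.89 [314.6 258.1] [0.6408 0.0591 0.0014]
scene probe 0.78 [416.  249.7] [ 0.3997  0.1745 -0.0023]
scene grip 0.93 [315.4 221.4] [0.6402 0.0695 0.1314]
scene grip 0.83 [379.2 224.4] [0.5297 0.174  0.1447]
scene grip 0.73 [420.9 216.3] [0.4063 0.1822 0.1192]
scene rail 0.75 [373.9 266.2] [0.5695 0.2133 0.0628]
scene rail 0.47 [316.1 170.9] [ 0.4924 -0.1735  0.0852]
scene catches 0.9 [376.3 239.8] [0.5324 0.1704 0.0952]
scene face 0.57 [311.6 169.4] [ 0.5047 -0.1778  0.0926]
scene spot 0.79 [316.7 169.5] [ 0.4894 -0.1748  0.0883]
scene vice 0.84 [307.4 199.4] [ 0.55   -0.1294  0.0331]
top [0.4664 0.0075 1.2964]
top probe 0.73 [262.9 190.1] [0.6396 0.1458 0.0695]
top probe 0.64 [262.1 235.7] [0.5231 0.1475 0.0878]
top probe 0.63 [258.9 285.9] [0.3986 0.1609 0.0618]
top grip 0.63 [257.1 185.8] [0.6388 0.1503 0.1505]
top grip 0.63 [212.4 284.3] [0.4094 0.2594 0.1486]
top grip 0.48 [250.3 287.6] [0.3999 0.1701 0.15  ]
top rail 0.86 [260.1 237. ] [0.5205 0.1539 0.0769]
top catches 0.6 [255.6 235.7] [0.5201 0.1542 0.1613]
top face 0.55 [393.3 234.1] [ 0.5177 -0.1766  0.0938]
top spot 0.6 [392.3 245.1] [ 0.4908 -0.1736  0.0895]
top vice 0.61 [389.4 232.5] [ 0.522  -0.1675  0.0914]
top vice 0.25 [255.5 236.3] [0.5187 0.1545 0.1607]
```

```bash
python3 - <<'E'
import cv2
a=cv2.imread("pics/scene0.png"); b=cv2.imread("pics/top0.png")
cv2.imwrite("pics/s1.png",cv2.resize(a[120:320,240:500],None,fx=3,fy=3,interpolation=2)[:600,:780])
cv2.imwrite("pics/t1.png",cv2.resize(b[150:330,180:440],None,fx=3,fy=3,interpolation=2))
E
```

```text
(no output)
```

View pics/s1.png

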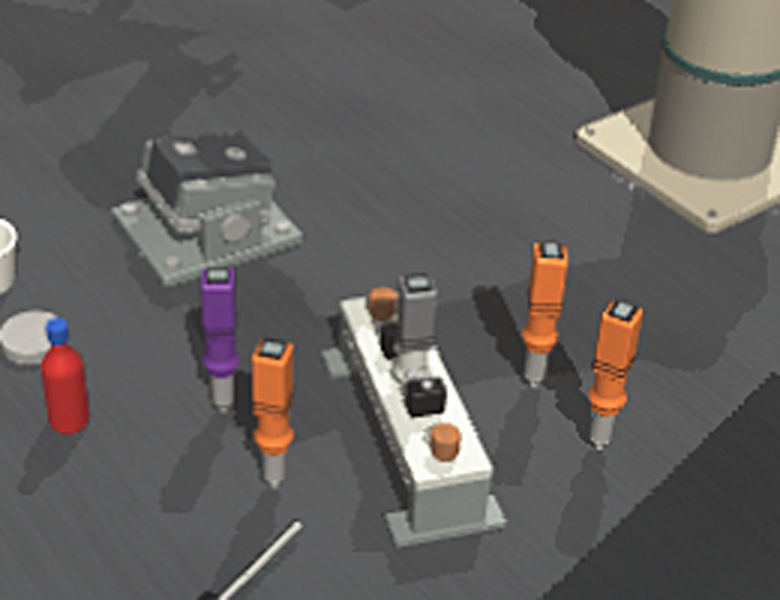

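View pics/t1.png

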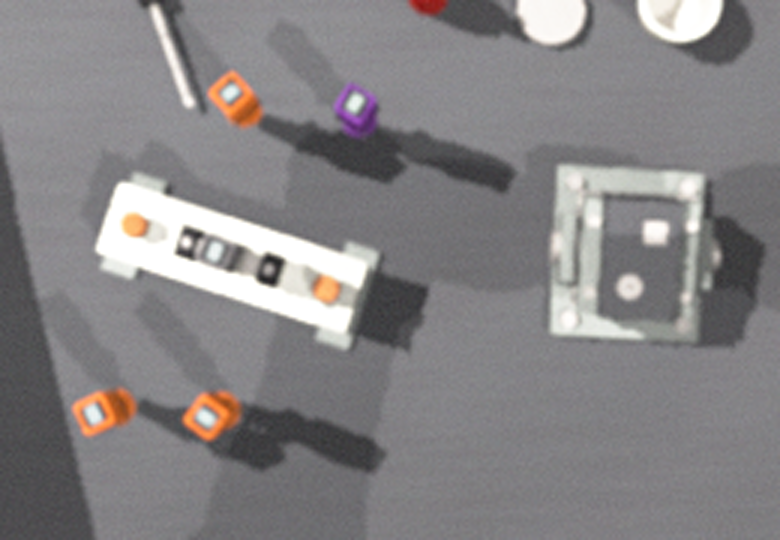

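View pics/top0.png

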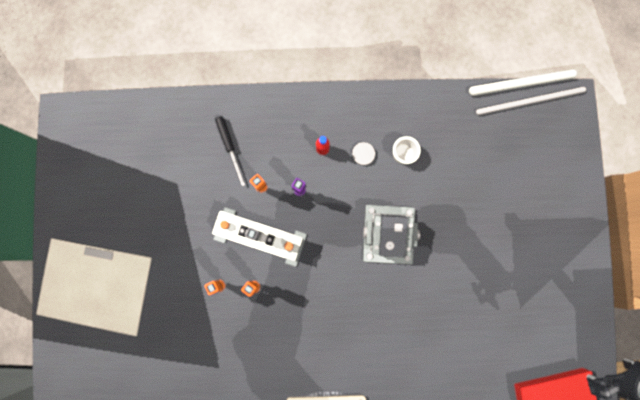

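Scene crop: the grey probe stands in the white rail at about (379,224) in the full picture. It has orange and purple look-alikes around it, and the vice is at (310,175). Top crop: the probe's top is at about (252,234), and the rail's file handles are at (225,224) and (289,247). The round spot is at (390,246) and the square patch at (398,227), so the vice's -x points roughly to world -x.

```bash
cat > m.py <<'E'
from h import *
np.set_printoptions(precision=4,suppress=True)
def cloud(n):
    d=np.load(f"{n}_d.npy"); im=np.load(f"{n}_i.npy"); c,f,R,t=K(n)
    v,u=np.mgrid[:400,:640]; p=cv2.undistortPoints(np.stack([u,v],-1).reshape(-1,1,2).astype(float),np.array([[f,0,c["cx"]],[0,f,c["cy"]],[0,0,1.]]),np.array([c["k1"],0,0,0,0]))[:,0]
    P=(np.c_[p,np.ones(len(p))]*d.reshape(-1,1)-t)@R
    return P,im.reshape(-1,3).astype(int),d.ravel()>0
if __name__=="__main__":
  for n in("top","scene"):
    P,C,ok=cloud(n); 
    m=ok&(np.hypot(P[:,0]-.52,P[:,1]-.157)<.045)&(P[:,2]>.105)
    Q=P[m]; print(n,"probe n",m.sum(),Q.min(0),Q.max(0),Q.mean(0), np.median(Q,0))
    T=Q[Q[:,2]>.15]; print(" top part",len(T),T.mean(0),T[:,2].std())
    print(" bench z",np.median(P[ok&(np.hypot(P[:,0]-.5,P[:,1])<.05),2]))
    # rail strip top
    m=ok&(np.hypot(P[:,0]-.52,P[:,1]-.155)<.13)&(abs(P[:,2]-.065)<.008)&(C.min(1)>150)
    Q=P[m]; r=cv2.minAreaRect(Q[:,:2].astype(np.float32)*1000); print(" rail",m.sum(),r,Q[:,2].mean())
    o=ok&(np.hypot(P[:,0]-.52,P[:,1]-.155)<.13)&(P[:,2]>.075)&(P[:,2]<.1)&(C[:,0]-C[:,2]>60); Q=P[o]; 
    if len(Q)>5:
        k=cv2.kmeans(Q[:,:2].astype(np.float32),2,None,(3,50,1e-6),5,0)[2]; print(" handles",k, k.mean(0))
    # face
    m=ok&(abs(P[:,0]-.515)<.05)&(abs(P[:,1]+.177)<.032)&(P[:,2]>.07)&(C.max(1)<110)
    Q=P[m]
    for _ in range(5):
        A=np.c_[Q[:,:2],np.ones(len(Q))]; s=np.linalg.lstsq(A,Q[:,2],rcond=None)[0]; e=Q[:,2]-A@s; Q=Q[abs(e)<2.5*max(e.std(),.001)]
    nn=np.r_[-s[:2],1]; nn/=np.linalg.norm(nn); print(" face",len(Q),nn,"std",e.std(),Q.mean(0),Q.min(0),Q.max(0), cv2.minAreaRect(Q[:,:2].astype(np.float32)*1000))
    b=ok&(abs(P[:,0]-.515)<.045)&(abs(P[:,1]+.177)<.026)&(P[:,2]>.07)&(C.min(1)>125); Q=P[b]
    k=cv2.kmeans(Q[:,:2].astype(np.float32),2,None,(3,50,1e-6),5,0); 
    for i in(0,1): print(" patch",Q[k[1].ravel()==i].mean(0),(k[1]==i).sum())
E
python3 m.py
python3 - <<'E'
from h import *
print("catches",tri([376.3,239.8],[255.6,235.7]),"spot",tri([316.7,169.5],[392.3,245.1]),"face",tri([311.6,169.4],[393.3,234.1]))
E
```

```text
top probe n 158 [0.5093 0.147  0.108 ] [0.5431 0.1786 0.1719] [0.5246 0.1614 0.1584] [0.5242 0.1603 0.1641]
 top part 130 [0.5253 0.1632 0.1647] 0.0030976051704109954
 bench z -0.00036823859500850596
 rail 1494 ((525.56201171875, 163.61024475097656), (219.2823028564453, 60.17703628540039), 70.44664764404297) 0.06475083457633889
 handles [[0.5635 0.2307]
 [0.4897 0.0895]] [0.5266 0.1601]
 face 254 [-0.2063  0.021   0.9783] std 0.0022584718313087716 [ 0.5022 -0.1812  0.0904] [ 0.4655 -0.209   0.0797] [ 0.5624 -0.1453  0.1059] ((513.9808959960938, -177.49765014648438), (63.212581634521484, 96.04415893554688), 89.00438690185547)
 patch [ 0.5435 -0.1784  0.0995] 247
 patch [ 0.4907 -0.1669  0.0881] 79
scene probe n 288 [0.5092 0.1448 0.1055] [0.5398 0.1807 0.1708] [0.5286 0.1691 0.1425] [0.5293 0.1714 0.1445]
 top part 122 [0.5272 0.167  0.1616] 0.005507773591518218
 bench z -5.4696867070131094e-05
 rail 836 ((523.0989379882812, 163.56858825683594), (224.3254852294922, 61.431915283203125), 69.96922302246094) 0.0641730669939987
 handles [[0.5632 0.2383]
 [0.435  0.1474]] [0.4991 0.1928]
 face 377 [-0.1727  0.0558  0.9834] std 0.003849944731382403 [ 0.5189 -0.1721  0.0934] [ 0.4651 -0.2088  0.0755] [ 0.5634 -0.145   0.1054] ((514.14990234375, -176.6654052734375), (64.23835754394531, 97.60332489013672), 88.93608093261719)
 patch [ 0.5337 -0.1884  0.0988] 19
 patch [ 0.4896 -0.1655  0.0894] 13
catches (array([0.52469599, 0.16311752, 0.08587073]), np.float64(0.0026828146015850604)) spot (array([ 0.49053429, -0.17348522,  0.089419  ]), np.float64(0.0006168501603981741)) face (array([ 0.51327994, -0.17288525,  0.09912487]), np.float64(0.010110302783137003))
```

```bash
cat >> h.py <<'E'
from scipy.spatial.transform import Rotation as Ro
def Rt(): q=sense()["tcp_rot"]; return Ro.from_quat([q[1],q[2],q[3],q[0]])
def rel(p,R=None,p0=None,R0=None):
    R0=R0 or Rt(); p0=np.array(sense()["tool_pos"]) if p0 is None else p0
    r=(R0.inv()*R).as_rotvec() if R is not None else np.zeros(3)
    return np.round(np.r_[R0.inv().apply(np.array(p)-p0)*100,r],3)
def frame(z,y):
    z=np.array(z,float)/np.linalg.norm(z); y=np.array(y,float); y-=z*(y@z); y/=np.linalg.norm(y); return Ro.from_matrix(np.c_[np.cross(y,z),y,z])
E
python3 - <<'E'
from h import *
np.set_printoptions(precision=4,suppress=True)
a=np.radians(-19.8); R=frame([0,0,-1],[np.cos(a),np.sin(a),0])
for p in([.45,-.25,.27],[.525,.1633,.25],[.525,.1633,.117]): print(rel(p,R))
E
```

```text
[ 35.718 -27.935  -3.865   0.     -0.     -0.928]
[ 54.976 -65.266  -1.867   0.     -0.     -0.928]
[ 54.975 -65.267  11.433   0.     -0.     -0.928]
```

Emit:
servo_tool --pt "35.7 -27.9 -3.9 0 0 -0.4 1" --pt "35.7 -27.9 -3.9 0 0 -0.928 1" --pt "35.7 -27.9 -3.9 0 0 -0.928 1" --pt "35.7 -27.9 -3.9 0 0 -0.928 1" --pt "35.7 -27.9 -3.9 0 0 -0.928 1" --pt "35.7 -27.9 -3.9 0 0 -0.928 1" --pt "35.7 -27.9 -3.9 0 0 -0.928 1" --pt "35.7 -27.9 -3.9 0 0 -0.928 1" --pt "35.7 -27.9 -3.9 0 0 -0.928 1" --pt "55.0 -65.3 -1.9 0 0 -0.928 1" --pt "55.0 -65.3 -1.9 0 0 -0.928 1" --pt "55.0 -65.3 -1.9 0 0 -0.928 1" --pt "55.0 -65.3 -1.9 0 0 -0.928 1" --pt "55.0 -65.3 -1.9 0 0 -0.928 1" --pt "55.0 -65.3 -1.9 0 0 -0.928 1" --pt "55.0 -65.3 -1.9 0 0 -0.928 1" --pt "55.0 -65.3 -1.9 0 0 -0.928 1" --pt "55.0 -65.3 -1.9 0 0 -0.928 1" --pt "55.0 -65.3 -1.9 0 0 -0.928 1"

```text
time: 2.7
tool_pos: [0.525, 0.1694, 0.2503]
tcp_rot: [-0.001, 0.816, 0.578, 0.001]
ft_force: [0.0, -0.6, -0.0]
grip_width: 0.0853
grip_force: 0.0
```

```bash
python3 - <<'E'
from h import *
np.set_printoptions(precision=4,suppress=True)
s=sense(); print(s['time'],s['tool_pos'],s['joints'],s['ft_force'],s['grip_width'])
a=np.radians(-19.8); R=frame([0,0,-1],[np.cos(a),np.sin(a),0])
print(rel([.525,.1633,.117],R))
im,d=optics.camera("scene"); cv2.imwrite("pics/s2.png",cv2.resize(im[140:300,280:480,::-1],None,fx=3.5,fy=3.5,interpolation=2))
E
```

```text
2.7 [0.525  0.1694 0.2503] [-0.1325  0.4802 -0.3386  1.7668  0.1896  0.9247 -0.8886] [ 0.0082 -0.5612 -0.0386] 0.08534792599565938
[-0.625  0.217 13.332 -0.001 -0.004  0.007]
```

View pics/s2.png

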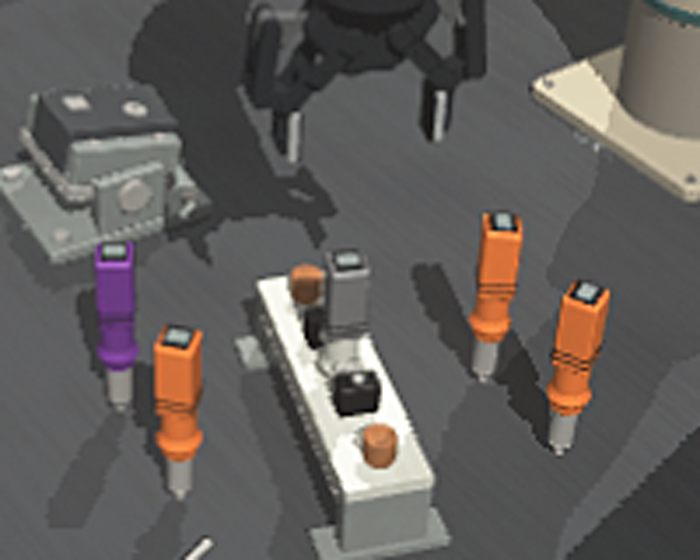

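The picture shows the open gripper above the probe, with its fingers spread across the rail. I'll let it settle next.

Emit:
servo_tool --pt "0 0 4 0 0 0 1" --pt "0 0 4 0 0 0 1" --pt "0 0 4 0 0 0 1"

```text
time: 3.05
tool_pos: [0.5248, 0.162, 0.2103]
tcp_rot: [0.0, 0.819, 0.574, -0.001]
ft_force: [-0.3, -0.5, 0.8]
grip_width: 0.0858
grip_force: 0.0
```

```bash
python3 - <<'E'
from h import *
np.set_printoptions(precision=4,suppress=True)
s=sense(); print(s['tool_pos'],s['dq'],s['ft_force'])
a=np.radians(-19.8); R=frame([0,0,-1],[np.cos(a),np.sin(a),0])
print(rel([.525,.1633,.117],R))
E
```

```text
[0.5248 0.162  0.2103] [-0.0014 -0.0248 -0.0145 -0.0338 -0.0011 -0.004  -0.0027] [-0.2683 -0.4841  0.8111]
[ 0.143 -0.014  9.334 -0.001  0.002 -0.002]
```

Emit:
servo_tool --pt "0.1 0 4 0 0 0 1" --pt "0.1 0 7 0 0 0 1" --pt "0.1 0 9.3 0 0 0 1" --pt "0.1 0 9.3 0 0 0 1" --pt "0.1 0 9.3 0 0 0 0" --pt "0.1 0 9.3 0 0 0 0" --pt "0.1 0 9.3 0 0 0 0" --pt "0.1 0 9.3 0 0 0 0" --pt "0.1 0 9.3 0 0 0 0" --pt "0.1 0 9.3 0 0 0 0" --pt "0.1 0 9.3 0 0 0 0" --pt "0.1 0 9.3 0 0 0 0" --squeeze 70

```text
time: 4.25
tool_pos: [0.5258, 0.1652, 0.1185]
tcp_rot: [0.0, 0.818, 0.575, 0.001]
ft_force: [-0.1, 0.3, 6.1]
grip_width: 0.0259
grip_force: 66.8
```

Emit:
servo_tool --pt "0 0 -0.3 0 0 0 0" --pt "0 0 -0.6 0 0 0 0" --pt "0 0 -0.9 0 0 0 0" --pt "0 0 -1.2 0 0 0 0" --pt "0 0 -1.5 0 0 0 0" --pt "0 0 -2 0 0 0 0" --pt "0 0 -3 0 0 0 0" --pt "0 0 -4.5 0 0 0 0" --pt "0 0 -6 0 0 0 0" --pt "0 0 -8 0 0 0 0" --pt "0 0 -10 0 0 0 0" --pt "0 0 -12 0 0 0 0" --pt "0 0 -12 0 0 0 0" --pt "0 0 -12 0 0 0 0"

```text
time: 5.65
tool_pos: [0.5254, 0.1644, 0.2377]
tcp_rot: [0.0, 0.818, 0.575, 0.0]
ft_force: [0.2, -0.2, -3.3]
grip_width: 0.0259
grip_force: 69.1
```

```bash
cat > look.py <<'E'
from m import *
import sys
k=sys.argv[1]
s=sense(); print(s['time'],s['tool_pos'],s['ft_force'],s['grip_width'],s['grip_force'])
for n in("top","scene"):
    im,d=optics.camera(n); np.save(f"{n}_d.npy",d); np.save(f"{n}_i.npy",im); cv2.imwrite(f"pics/{n}{k}.png",im[:,:,::-1])
    for l in("tip","grip","spot","face"):
        for r in optics.landmark_of(n,l)[:2]: print(n,l,round(r["score"],2),np.round(r["centre"],1))
E
python3 look.py 3
python3 - <<'E'
from m import *
# refined face fit: dark pixels, both cameras; patches
N=[]
for n in("top","scene"):
    P,C,ok=cloud(n)
    c0=np.array([.514,-.177]); dx=P[:,:2]-c0
    base=ok&(abs(dx[:,0])<.040)&(abs(dx[:,1])<.026)&(P[:,2]>.07)&(P[:,2]<.12)
    Q=P[base]
    for _ in range(6):
        A=np.c_[Q[:,:2],np.ones(len(Q))]; s=np.linalg.lstsq(A,Q[:,2],rcond=None)[0]; e=Q[:,2]-A@s; Q=Q[abs(e)<2.5*max(e.std(),.0008)]
    nn=np.r_[-s[:2],1]; nn/=np.linalg.norm(nn); print(n,len(Q),nn,"std",e.std(),"z at centre",np.r_[c0,1]@s)
    br=C.min(1).reshape(400,640); 
    im=np.load(f"{n}_i.npy"); box=base.reshape(400,640); lum=im.astype(int).mean(2)
    th=(lum>np.median(lum[box])+45)&box
    k,lab,st,ce=cv2.connectedComponentsWithStats(th.astype(np.uint8))
    for i in range(1,k):
        if st[i,4]>6:
            o,v=ray(n,ce[i]); # intersect plane z=s0x+s1y+s2
            t=(s[0]*o[0]+s[1]*o[1]+s[2]-o[2])/(v[2]-s[0]*v[0]-s[1]*v[1]); print("  patch",st[i,4],ce[i],o+t*v)
E
```

```text
5.65 [0.5254 0.1644 0.2377] [ 0.2054 -0.2218 -3.3198] 0.025909109677174084 69.06909311190248
top tip 0.48 [404.7 154.4]
top grip 0.58 [259.1 186.3]
top grip 0.48 [299.3 184.4]
top spot 0.94 [393.1 243.3]
top face 0.96 [389.8 238.1]
top face 0.74 [387.8 234.7]
scene tip 0.21 [375.6 239.4]
scene grip 0.97 [332.  243.2]
scene grip 0.95 [315.5 222.9]
scene face 0.82 [306.5 171.9]
top 674 [-0.2132  0.0223  0.9768] std 0.002243661427285222 z at centre 0.09279713414453798
  patch 69 [398.058  227.4203] [ 0.5336 -0.1885  0.0973]
  patch 64 [389.2656 245.125 ] [ 0.491  -0.1664  0.0875]
scene 237 [-0.2087  0.022   0.9777] std 0.0012691974605814186 z at centre 0.09422235600894859
  patch 17 [301.2941 168.9412] [ 0.5327 -0.1886  0.0985]
  patch 20 [318.1  170.65] [ 0.4895 -0.1668  0.0888]
```

```bash
python3 - <<'E'
from m import *
a=cv2.imread("pics/scene3.png"); print(proj("scene",[.5254,.1644,.1342]),proj("scene",[.5254,.1644,.2377]))
cv2.imwrite("pics/s3c.png",cv2.resize(a[140:260,320:440],None,fx=5,fy=5,interpolation=2))
P,C,ok=cloud("scene")
m=ok&(np.hypot(P[:,0]-.525,P[:,1]-.164)<.03)&(P[:,2]>.1)&(P[:,2]<.3)
for z in np.arange(.12,.24,.01):
    q=P[m&(abs(P[:,2]-z)<.005)]; print(round(z,3),len(q),q.mean(0) if len(q) else '')
print(tri([318.1,170.65],[389.27,245.13]))
E
```

```text
[377.9622 224.9531] [380.3037 189.4185]
0.12 0 
0.13 1 [0.5235 0.162  0.1345]
0.14 5 [0.5231 0.1635 0.1391]
0.15 16 [0.5257 0.1657 0.1506]
0.16 22 [0.526  0.1667 0.1604]
0.17 25 [0.5264 0.1656 0.17  ]
0.18 14 [0.5262 0.1677 0.1796]
0.19 30 [0.5303 0.1688 0.1905]
0.2 48 [0.5279 0.168  0.1994]
0.21 37 [0.5283 0.1674 0.2096]
0.22 24 [0.5289 0.1701 0.22  ]
0.23 37 [0.5285 0.1717 0.2296]
(array([ 0.4906, -0.1658,  0.0897]), np.float64(0.0008814173999797376))
```

View pics/s3c.png

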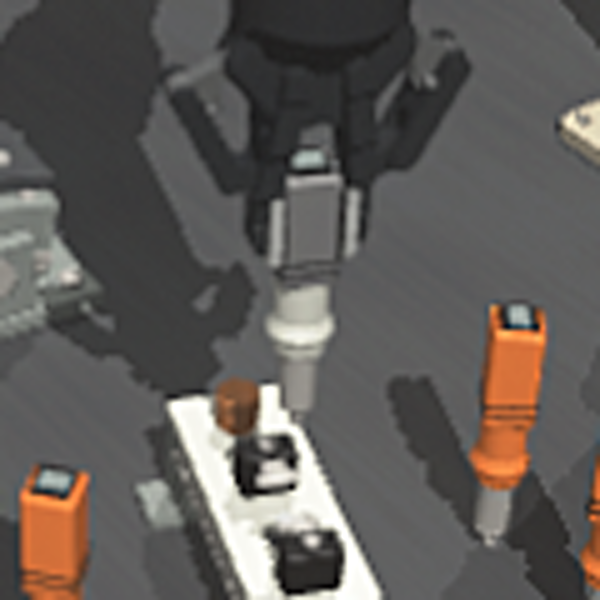

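The picture shows the grey probe held plumb, with its tip near (380,224), clear of the rail. I'll work out the pose to hover over the spot.

```bash
cat > go.py <<'E'
from h import *
np.set_printoptions(precision=4,suppress=True)
n=np.array([-.211,.022,.977]); n/=np.linalg.norm(n); S=np.array([.4903,-.1664,.0888])
a=np.radians(-19.8); R=frame(-n,[np.cos(a),np.sin(a),0])
L=.1035
E
python3 - <<'E'
from go import *
print(rel([.51,0,.265],R)); print(rel(S+n*(L+.03),R), S+n*(L+.03))
E
```

```text
[-16.012   4.137  -2.794  -0.208   0.052   0.005]
[-33.012   5.178   1.783  -0.208   0.052   0.005] [ 0.4621 -0.1635  0.2193]
```

Emit:
servo_tool --pt "-2 0.5 -2 0 0 0 0" --pt "-5 1.3 -2.8 0 0 0 0" --pt "-8 2.1 -2.8 -0.05 0.01 0 0" --pt "-12 3.1 -2.8 -0.1 0.03 0 0" --pt "-16 4.1 -2.8 -0.15 0.04 0 0" --pt "-20 4.4 -2.5 -0.208 0.052 0.005 0" --pt "-24 4.6 -2 -0.208 0.052 0.005 0" --pt "-28 4.9 -1 -0.208 0.052 0.005 0" --pt "-31 5.1 0 -0.208 0.052 0.005 0" --pt "-33 5.2 1 -0.208 0.052 0.005 0" --pt "-33 5.2 1.8 -0.208 0.052 0.005 0" --pt "-33 5.2 1.8 -0.208 0.052 0.005 0" --pt "-33 5.2 1.8 -0.208 0.052 0.005 0" --pt "-33 5.2 1.8 -0.208 0.052 0.005 0"

```text
time: 7.55
tool_pos: [0.4633, -0.1622, 0.2199]
tcp_rot: [0.07, 0.814, 0.57, 0.081]
ft_force: [-0.2, -0.2, -2.5]
grip_width: 0.0259
grip_force: 68.9
```

```bash
python3 look.py 4; python3 - <<'E'
from go import *
from m import cloud
s=sense(); p=np.array(s["tool_pos"]); z=Rt().as_matrix()[:,2]; print("axis",-z,n, "pred tip",p+L*z, proj("scene",p+L*z),"hover err",rel(S+n*(L+.03),R))
P,C,ok=cloud("scene"); t0=p+L*z
h=(P-t0)@(-z); rr=np.linalg.norm((P-t0)+np.outer(h,z),axis=1)
m=ok&(rr<.03)&(h>-.01)&(h<.1)
for q in np.arange(0,.1,.01):
    Q=P[m&(abs(h-q)<.005)]; print(round(q,3),len(Q),(Q.mean(0)-t0+q*z)*1000 if len(Q) else '')
a=cv2.imread("pics/scene4.png"); print("S",proj("scene",S))
cv2.imwrite("pics/s4c.png",cv2.resize(a[90:210,260:380],None,fx=5,fy=5,interpolation=2))
E
```

```text
7.55 [ 0.4633 -0.1622  0.2199] [-0.1779 -0.1665 -2.4585] 0.025922485163463575 68.92689300701022
top tip 0.53 [231.8 153.4]
top tip 0.22 [319.6 149.6]
top grip 0.78 [214.2 286.6]
top grip 0.67 [300.9 185.2]
top spot 0.73 [391.7 247.8]
top face 0.46 [402.1 155.5]
top face 0.23 [393.6 249.7]
scene grip 0.93 [447.  232.6]
scene grip 0.91 [420.9 212.2]
scene spot 0.83 [315.5 171.3]
scene face 0.73 [308.  171.7]
scene face 0.17 [379.4 238.8]
axis [-0.2117  0.022   0.9771] [-0.211   0.022   0.9772] pred tip [ 0.4844 -0.1657  0.1183] [319.5578 161.7143] hover err [-0.017 -0.034  0.005  0.001 -0.    -0.   ]
0.0 2 [-4.5761 -2.2937 -0.4351]
0.01 6 [-1.6888  1.8511 -0.8227]
0.02 19 [ 0.613   3.2303 -0.1297]
0.03 20 [ 0.5895  2.846  -0.3722]
0.04 20 [1.4019 4.1504 0.2627]
0.05 19 [1.642  4.4378 0.4531]
0.06 33 [2.757  5.4762 1.0904]
0.07 27 [ 2.7588  4.9128 -0.7675]
0.08 30 [3.3865 5.3416 0.2614]
0.09 28 [2.688  5.5529 0.2939]
S [317.9386 170.7789]
```

View pics/s4c.png

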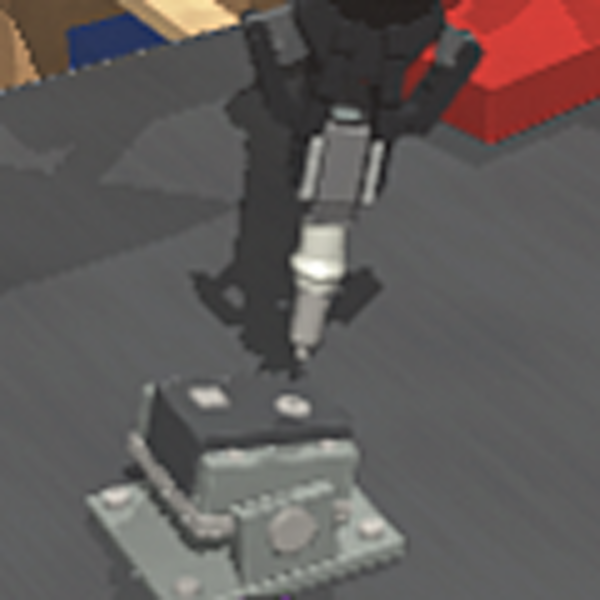

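The picture shows the probe tilted square above the face, with its tip at (320,162) (predicted 319.6,161.7). The round spot is at (318.6,171) (predicted 317.9,170.8). I'll approach it now.

Emit:
servo_tool --pt "0 0 0.8 0 0 0 0" --pt "0 0 1.6 0 0 0 0" --pt "0 0 2.2 0 0 0 0" --pt "0 0 2.4 0 0 0 0" --pt "0 0 2.4 0 0 0 0" --pt "0 0 2.4 0 0 0 0" --pt "0 0 2.4 0 0 0 0"

```text
time: 8.75
tool_pos: [0.4677, -0.164, 0.1961]
tcp_rot: [0.07, 0.815, 0.569, 0.081]
ft_force: [-0.2, -0.1, -2.7]
grip_width: 0.0261
grip_force: 69.0
```

```bash
cat > f.py <<'E'
from go import *
s=sense(); p=np.array(s["tool_pos"]); z=Rt().as_matrix()[:,2]
print(s['time'],"gap(mm)",((p+L*z-S)@n)*1000,"lat",rel(S+n*L,R),"F.n",np.array(s["ft_force"])@n,s["ft_force"])
E
python3 f.py
```

```text
8.75 gap(mm) 6.156642621946388 lat [-0.018 -0.053  0.616  0.001 -0.    -0.   ] F.n -2.6010016828345526 [-0.23   -0.1164 -2.7087]
```

Emit:
servo_tool --pt "0 0 0.1 0 0 0 0" --pt "0 0 0.3 0 0 0 0" --pt "0 0 0.5 0 0 0 0" --pt "0 0 0.7 0 0 0 0" --pt "0 0 0.8 0 0 0 0" --pt "0 0 0.8 0 0 0 0" --pt "0 0 0.8 0 0 0 0"

```text
time: 9.45
tool_pos: [0.4692, -0.1641, 0.1881]
tcp_rot: [0.07, 0.815, 0.569, 0.081]
ft_force: [-1.3, 0.3, -0.9]
grip_width: 0.0259
grip_force: 69.1
```

```bash
python3 f.py
```

```text
9.45 gap(mm) -1.957847728352512 lat [-0.014 -0.031 -0.196  0.001 -0.    -0.   ] F.n -0.5761026205254823 [-1.3142  0.2661 -0.8793]
```

Emit:
servo_tool --pt "0 0 0.1 0 0 0 0" --pt "0 0 0.2 0 0 0 0" --pt "0 0 0.3 0 0 0 0" --pt "0 0 0.4 0 0 0 0" --pt "0 0 0.4 0 0 0 0" --pt "0 0 0.4 0 0 0 0" --pt "0 0 0.4 0 0 0 0" --pt "0 0 0.4 0 0 0 0"

```text
time: 10.25
tool_pos: [0.4701, -0.1642, 0.1842]
tcp_rot: [0.07, 0.815, 0.569, 0.081]
ft_force: [-1.4, -0.2, 0.9]
grip_width: 0.0259
grip_force: 69.3
```

```bash
python3 f.py; python3 look.py 5|tail -6; python3 - <<'E'
from go import *
a=cv2.imread("pics/scene5.png")
s=sense(); print(s['ft_force'])
cv2.imwrite("pics/s5c.png",cv2.resize(a[130:200,280:360],None,fx=8,fy=8,interpolation=2))
E
```

```text
10.25 gap(mm) -5.949612678127106 lat [-0.015 -0.034 -0.595  0.001 -0.    -0.   ] F.n 1.12568082088068 [-1.3756 -0.2413  0.8603]
top face 0.89 [392.8 236.6]
scene grip 0.95 [331.2 242.5]
scene grip 0.78 [421.5 216.7]
scene spot 0.6 [317.  171.3]
scene face 0.87 [310.  173.8]
scene face 0.16 [318.3 171.5]
[-1.1178  0.5227  1.6832]
```

View pics/s5c.png

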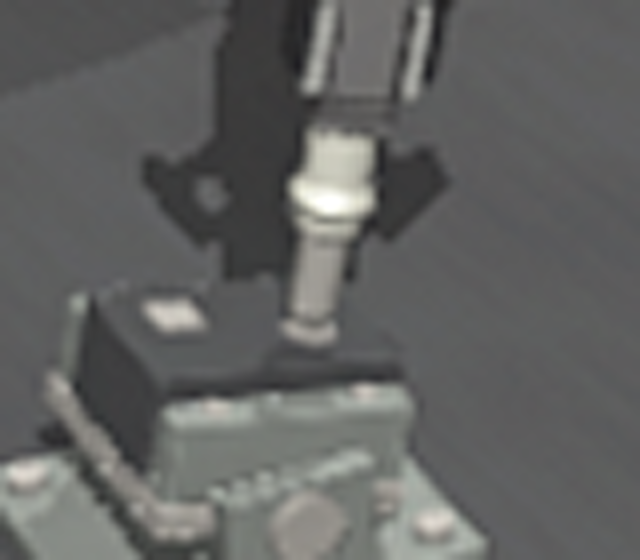

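The picture shows the tip on the round spot (crop 308,328). The push is about 4 N, and the gap measurement also puts the pin about half way in. I'm handing it in.

```bash
python3 -c "
from workcell import ctrl
print(ctrl.hand_in())"
```

```text
the job is handed in; nothing more can be done
None
```

The probe is out of the rail and held square on the round spot, pressed at about 4 N with the tip roughly half way in; I handed the job in at about 10 s, and no verdict came back.

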